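# Turn the use-first pointer to the smallest tin

## Robot

A 6-joint arm with a two-finger parallel gripper is mounted at the origin on the work surface. World frame = base frame: x ahead of the robot, y to its left, z up, the work surface at z = 0. Lengths are in m, angles in rad, forces in N, time in s.
With the tool pointing down it reaches from about 0.35 to 0.85 m from the base axis. Payload 8.1 kg.
Tool frame: the origin (TCP) lies midway between the tips of the shut fingers; the grasp point (between the pads) lies 19 mm behind it; z points along the fingers, y is the direction in which the jaws open and shut (so a half turn about z gives the same grasp; the last joint's range is limited). The gripper opens to 93 mm and grips with 3 to 60 N. Pads are 15 mm wide; open, the fingers measure 128 mm over their backs; the gripper's body (75 mm by 188 mm) begins 65 mm behind the grasp point.
Start: joints at [-1.186, 0.13, 1.488, -0, 1.523, -0.085], TCP at [0.272, -0.535, 0.18] pointing down, gripper open.
Joint ranges: [-2.96, 2.96], [-0.89, 2.26], [0.02, 2.5], [-1.34, 4.48], [0, 2.73], [-2.66, 2.66]. Speed limits (rad/s): [2.39, 2.39, 2.79, 3.14, 3.14, 3.14].

## Interface

Orientations are given as a rotation vector (axis times angle).
In Python, from plant import robot gives the robot as it stands. The module is installed in compiled form; this text tells all that it offers.
- The arm moves only by the shell command python3 -m pendant 'ROWS' [FORCE]. ROWS is JSON, a list of rows, each an object with "translation": the shift along the tool's x, y, z in mm, a list of three; "twist": the turn, a rotation vector about the tool's x, y, z in rad, a list of three; "grip": the opening, from -1 (shut) to 1 (fully open). A call has exactly 10 rows; each row shifts and turns the pose as measured when the row begins, along the tool's axes as they then stand; what a row does not reach is not made up. A row lasts 1/10 s, in which the tool goes at most 50 mm and 8.59 degrees, less where a joint would pass 70% of its speed; a pose out of reach is approached as far as the arm can. A call is refused whole if a number of a shift passes 50 or a number of a turn 0.15, either way. A call with a gripper value outside its range is refused whole. The fingers move at their own pace and stop on an object; FORCE is the grip in N (left out, the last holds). Time passes only in rows, so rows that do not move let the fingers close, or fill a call up. It gives the time, the measured TCP pose, the force and the opening at its end, in the units of the state.
- robot.read_state(): the state, without advancing time (a new reading comes with each control period).
- robot.read_camera(name): name is "side" or "top"; returns (picture, depth): 400x640x3 uint8, red, green, blue; 400x640 float32, m along the optical axis (not along the pixel's ray), 0 where there is no reading.
- robot.camera_info(name): a dict with "vertical_fov" (degrees; the focal length in pixels is half the picture's height over the tangent of half this angle, whatever the lens; pixels are square), "cx", "cy" (the principal point, pixels), "cam_to_world" (4x4, takes a point from camera to world coordinates). Camera axes: x right, y up, looking along -z (the intrinsics and any distortion apply to the point x, -y, -z); pixel columns grow to the right and rows downward; lengths in m; the calibration is good to about 2 mm. A picture is of the moment at which its call begins. camera_info takes no time and is no camera call.
- robot.close_job(): hands the job in, once; it reports no verdict.
The state is a dict: "t": time; "q": joint angles; "dq": joint speeds; "joint_torque": joint torques, N m; "tool_pos": TCP position; "orientation": TCP orientation; "force": force on the tool from outside, world axes, zero at the start; "wrist_torque": the same for the moment, N m; "opening": finger opening in m.
Only numpy, scipy, OpenCV 4.12 (cv2) and the standard library are available. Lean on these libraries where they do the work, as an engineer would, in place of code of your own. Each camera call takes 0.05 s, during which the arm holds its last target. There are 200 camera calls.

## Task

The steel arrow pivoted on the white shelf riser shows the household which tin to use up first. Push on the side of its arm with one fingertip, without pinching the arm, and turn the arrow until it points at the middle of the smallest of the four tins; then draw the finger away clear of everything. Do not pick up or shift the tins or any of the other things on the shelf.

Things in the scene. Friction and masses are not known exactly. Their poses are not given: they have to be found in the camera images.
- riser: fixed riser of white sheet steel clamped to the shelf's far edge; deck 440 mm wide, top 150 mm above the shelf. Origin: on the shelf, straight below the arrow's pivot; x away from the robot, z up. Deck from x -125 to +260 mm. The tins stand on its far side, about 170 mm from the pivot, at about 22 and 66 degrees either side of x. Its place and yaw vary.
- pointer: dark steel arrow lying level on an upright pivot; turns either way, no stop for a full turn; light friction (0.05 N m) keeps it where left. Origin: on the pivot axis, mid-height of the arm, 36 mm above the deck; x towards the arrowhead, z up. Arm 14 mm wide, 29 to 43 mm above the deck, plain from 14 to 85 mm from the pivot. Starts pointing towards the robot, up to 0.9 rad either way.
- pointer_tip (a point): the very tip of the arrow, 112 mm from the pivot; the arrowhead begins about 85 mm from the pivot and is at most 41 mm wide.
- tin_small: the smallest tin, the one to point at: narrowest and lowest, round tin of plain metal, 54 mm across and 46 mm high, standing loose on the riser's deck; which of the four places it stands in varies. Origin: centre of its underside, z up.
- tin_b: a round tin of plain metal, 74 mm across and 68 mm high, standing loose on the riser's deck; which of the four places it stands in varies. Origin: centre of its underside, z up.
- tin_c: a round tin of plain metal, 78 mm across and 70 mm high, standing loose on the riser's deck; which of the four places it stands in varies. Origin: centre of its underside, z up.
- tin_d: a round tin of plain metal, 76 mm across and 66 mm high, standing loose on the riser's deck; which of the four places it stands in varies. Origin: centre of its underside, z up.
- pot_a: bystander under the deck: white ceramic pot with wooden lid, 104 mm across, 113 mm high. Origin: centre of its underside.
- pot_b: bystander under the deck: white ceramic pot with wooden lid, 88 mm across, 106 mm high. Origin: centre of its underside.
- caddy: bystander under the deck: grey plastic tea caddy, 84 x 84 x 113 mm. Origin: centre of its underside.
- tongs: bystander lying on the shelf about 0.29 m to the left of the pivot: steel tongs 210 mm long, 16 mm high. Origin: mid-length, on the shelf.
- mug: bystander standing on the shelf about 0.31 m to the right of the pivot: white mug 80 mm across, 90 mm high. Origin: centre of its underside.
- spice_box: bystander on the deck's near left corner, about 0.2 m from the pivot: square wooden box with a lid, 50 x 50 x 50 mm. Origin: centre of its underside.
- egg_cup: bystander on the deck's near right corner, about 0.2 m from the pivot: white cup 48 mm across, 50 mm high. Origin: centre of its underside.
Mind the look-alikes: they are no part of the job. What is shaped like the tin_small but green or orange is not meant. Leave any pink or turquoise look-alike of the tin_d alone.

How it is judged:
At the end, for the whole second after the job is handed in: The arrow is at rest (below 0.05 rad/s) and the line along its arm, on the arrowhead's side, passes within 15 mm of the axis of the smallest tin; all tins are upright (within 0.15 rad), and tins and bystanders are within 20 mm of where they started (y of tin_small in the frame of pointer between -0.015 and 0.015 m and x of tin_small in the frame of pointer above 0.05 m and angular speed of pointer below 0.05 rad/s and distance of each of tin_small, tin_b, tin_c, tin_d, pot_a, pot_b, caddy, tongs, mug, spice_box, egg_cup from where it was at the start of the episode below 0.02 m and angle between each of tin_small, tin_b, tin_c, tin_d's own z axis and vertical below 0.15 rad); the robot touches nothing.
It fails at once if the arm of the arrow is pinched: fingers press on its left and right side at once, each with more than 3 N ((contact force between the fingers and pointer_c1 above 3 N or contact force between the fingers and pointer_c2 above 3 N) and (contact force between the fingers and pointer_c3 above 3 N or contact force between the fingers and pointer_c4 above 3 N)).
It fails at once if a tin is lifted, carried or shifted by more than 20 mm (distance of any of tin_small, tin_b, tin_c, tin_d from where it was at the start of the episode above 0.02 m).
It fails at once if one of the other things on the shelf is lifted, carried or shifted by more than 20 mm (distance of any of pot_a, pot_b, caddy, tongs, mug, spice_box, egg_cup from where it was at the start of the episode above 0.02 m).
It also fails if it takes over 50 s, if anything falls off the work surface, if the arm or the gripper's body presses on something with over 40 N, if the wrist force passes 120 N, or if a joint passes its speed limit or range.

## Working session

There is one attempt and no reset: what is moved stays moved. The work goes in short steps, Python scripts to look and compute and a shell command to move; the robot and the scene stay as the last step left them, time stands still between calls to the robot, and variables do not carry over. Pictures are saved under pics/ and viewed, about 8 in all and at most 12, crops included, and the job is handed in when it is done.

```bash
mkdir -p pics; cat > h.py <<'E'
import numpy as np,cv2
from plant import robot
def snap(n):
    im,d=robot.read_camera(n); np.savez('%s.npz'%n,im=im,d=d); return im,d
def ray(n,u,v):
    c=robot.camera_info(n); f=200/np.tan(np.radians(c['vertical_fov'])/2); M=np.array(c['cam_to_world'])
    r=np.array([(u-c['cx'])/f,-(v-c['cy'])/f,-1.]); return M[:3,3],M[:3,:3]@r
def plane(n,u,v,z):
    o,r=ray(n,u,v); return o+r*(z-o[2])/r[2]
def pt(n,u,v,d):
    o,r=ray(n,u,v); return o+r*d
def cloud(n,d):
    v,u=np.mgrid[:400,:640]; c=robot.camera_info(n); f=200/np.tan(np.radians(c['vertical_fov'])/2); M=np.array(c['cam_to_world'])
    r=np.stack([(u-c['cx'])/f,-(v-c['cy'])/f,-np.ones_like(u,float)],-1)
    return M[:3,3]+(r*d[...,None])@M[:3,:3].T
E
python3 - <<'E'
from h import *
for n in('top','side'):
    im,d=snap(n); cv2.imwrite('pics/%s0.png'%n,im[...,::-1]); print(robot.camera_info(n),(d>0).mean())
s=robot.read_state(); print(s)
E
```

```text
{'vertical_fov': 47.69430474716605, 'cx': 320.0314919161253, 'cy': 201.3721293063884, 'cam_to_world': array([[-1.21226326e-03,  9.99104737e-01, -4.22877722e-02,
         4.85226938e-01],
       [-9.99972686e-01, -1.51946524e-03, -7.23317294e-03,
        -8.44097788e-03],
       [-7.29095214e-03,  4.22778487e-02,  9.99079289e-01,
         1.21635551e+00],
       [ 0.00000000e+00,  0.00000000e+00,  0.00000000e+00,
         1.00000000e+00]])} 0.9958515625
{'vertical_fov': 46.00681409432919, 'cx': 307.86188957087444, 'cy': 196.52776681032412, 'cam_to_world': array([[-0.12749702, -0.94422482,  0.30361817,  0.9405613 ],
       [ 0.99182566, -0.12295978,  0.03409921,  0.04691902],
       [ 0.0051355 ,  0.30548384,  0.95218341,  1.39795994],
       [ 0.        ,  0.        ,  0.        ,  1.        ]])} 0.99613671875
{'t': 0.1, 'q': array([-1.18639524e+00,  1.31102201e-01,  1.48918049e+00, -2.60595635e-05,
        1.52297493e+00, -8.53841636e-02]), 'dq': array([ 0.00080285, -0.00168917, -0.00244811, -0.00141075,  0.00070003,
       -0.00092625]), 'joint_torque': array([ 1.08073193e-03, -5.61342108e+01, -4.93096912e+01,  7.70770339e-02,
        2.91341805e-02, -7.50524805e-05]), 'tool_pos': array([ 0.27141869, -0.53445364,  0.17907694]), 'orientation': array([-3.05372453e+00, -7.30789403e-01,  4.29762806e-04]), 'force': array([-0.22824922, -0.73318957, -0.34496604]), 'wrist_torque': array([0.03501982, 0.04183003, 0.02388679]), 'opening': 0.09276505965232318}
```

View pics/top0.png

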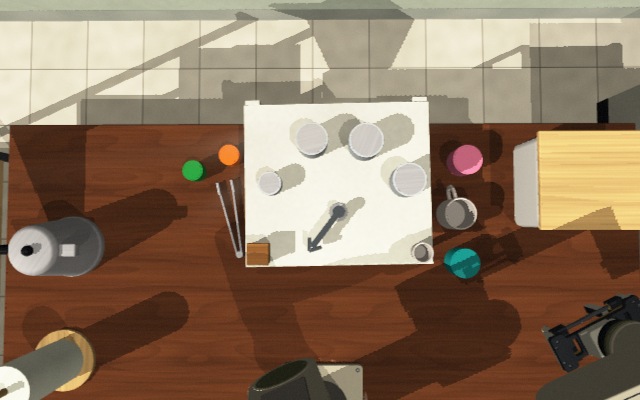

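View pics/side0.png

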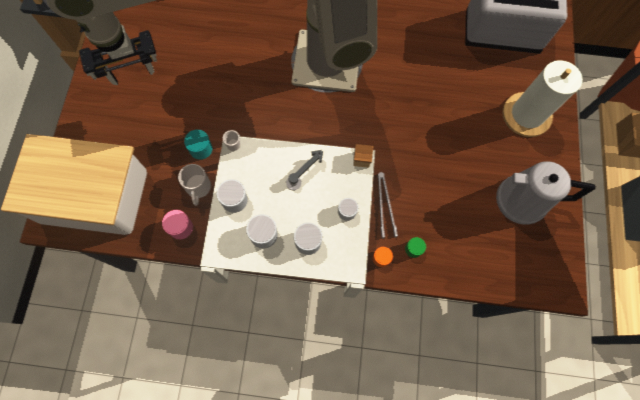

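The top view shows the plain tins at (270,183), (312,138), (366,140) and (408,178). The one at (270,183) is clearly the smallest. The look-alikes are green (193,170), orange (229,155), pink (467,160) and turquoise (463,263). The arrow's pivot is at (339,212) and its tip at (309,250), so it must turn about 75° clockwise as seen from above.

```bash
python3 - <<'E'
from h import *
for n,tins,box in(('top',[(270,183),(312,138),(366,140),(408,178)],(295,200,355,260)),('side',[(348,208),(308,237),(262,231),(232,195)],(285,145,330,192))):
    z=np.load(n+'.npz'); im,d=z['im'],z['d']; P=cloud(n,d)
    for u,v in tins:
        h=np.median(P[v-3:v+4,u-3:u+4,2])
        m=(abs(P[...,2]-h)<.007).astype(np.uint8)
        k,l=cv2.connectedComponents(m); m=(l==l[v,u]).astype(np.uint8)
        c=max(cv2.findContours(m,0,1)[0],key=cv2.contourArea); (a,b),r=cv2.minEnclosingCircle(c)
        o=plane(n,a,b,h); e=plane(n,a+r,b,h); print(n,'tin',(u,v),'h',h.round(4),'c',o.round(4),'dia',round(2*np.linalg.norm(e-o),3))
    x0,y0,x1,y1=box
    g=im.max(2); m=np.zeros(g.shape,bool); m[y0:y1,x0:x1]=((g<110)&(P[...,2]>.172))[y0:y1,x0:x1]
    vv,uu=np.nonzero(m); h=np.median(P[m][:,2]);Q=np.array([plane(n,u,v,.193)[:2] for u,v in zip(uu,vv)])
    vx,vy,cx,cy=cv2.fitLine(Q.astype(np.float32),cv2.DIST_HUBER,0,.001,.001).ravel()
    s=(Q-[cx,cy])@[vx,vy]; print(n,'arrow n',m.sum(),'h',h,'dir',vx,vy,'ends',np.array([cx,cy])+s.min()*np.array([vx,vy]),np.array([cx,cy])+s.max()*np.array([vx,vy]),'len',np.ptp(s))
    cv2.imwrite('pics/m_%s.png'%n,np.hstack([cv2.resize(im[y0:y1,x0:x1,::-1],None,fx=6,fy=6,interpolation=0),cv2.resize(np.repeat(m[y0:y1,x0:x1,None]*np.uint8(255),3,2),None,fx=6,fy=6,interpolation=0)]))
    for nm,lo,hi in(('wood',(240,240),(272,268)),):
        if n=='top':
            q=P[240:268,244:272].reshape(-1,3); q=q[(q[:,2]>.19)&(q[:,2]<.22)]; print('box',q.min(0),q.max(0))
a=cv2.imread('pics/m_top.png');z=np.load('top.npz')['im'][120:270,235:435,::-1]
cv2.imwrite('pics/crop.png',np.vstack([a[:,:720],cv2.resize(z,(720,540))])[::1][:,:] if 0 else np.vstack([cv2.resize(a,(600,300)),cv2.resize(z,(400,300),interpolation=2).__class__(0) if 0 else cv2.copyMakeBorder(cv2.resize(z,(400,300)),0,0,0,200,0)]))
E
```

```text
top tin (270, 183) h 0.1972 c [0.5704 0.113  0.1972] dia 0.054
top tin (312, 138) h 0.2193 c [0.6672 0.0173 0.2193] dia 0.074
top tin (366, 140) h 0.221 c [ 0.6636 -0.1041  0.221 ] dia 0.078
top tin (408, 178) h 0.2176 c [ 0.5765 -0.1994  0.2176] dia 0.076
top arrow n 365 h 0.19317266536625466 dir 0.79460746 -0.60712355 ends [0.41867571 0.02439587] [ 0.51652874 -0.05036919] len 0.12314636653557454
box [0.38555413 0.1137935  0.19009434] [0.43520643 0.1631629  0.20573373]
side tin (348, 208) h 0.1958 c [0.573  0.1123 0.1958] dia 0.053
side tin (308, 237) h 0.2177 c [0.6702 0.0169 0.2177] dia 0.073
side tin (262, 231) h 0.2189 c [ 0.6664 -0.1045  0.2189] dia 0.077
side tin (232, 195) h 0.2158 c [ 0.5787 -0.2003  0.2158] dia 0.076
side arrow n 273 h 0.19100763526351772 dir 0.80812114 -0.5890163 ends [0.42198501 0.02226161] [ 0.52135302 -0.05016488] len 0.12296178375524495
```

View pics/crop.png

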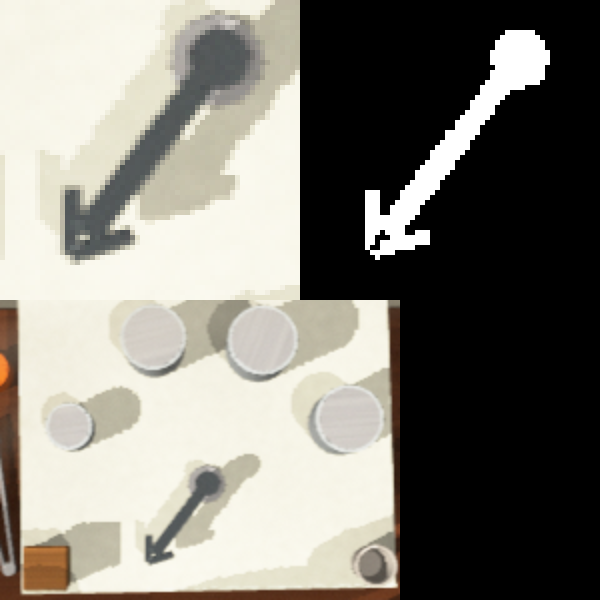

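Tin heights (46, 68, 70 and 66 mm above the deck) and diameters (54, 74, 78 and 76 mm) match the description. The pivot is at about (0.510, -0.044), with the arrow at 143°. The small tin is at (0.572, 0.113), 168 mm from the pivot, so the target angle is 68.5°. I'll raise the gripper with the fingers shut and travel.

```bash
python3 -m pendant '[{"translation":[0,0,-40],"twist":[0,0,0],"grip":-1},{"translation":[0,0,-40],"twist":[0,0,0],"grip":-1},{"translation":[0,0,-40],"twist":[0,0,0],"grip":-1},{"translation":[35,-33,0],"twist":[0,0,0],"grip":-1},{"translation":[35,-33,0],"twist":[0,0,0],"grip":-1},{"translation":[35,-33,0],"twist":[0,0,0],"grip":-1},{"translation":[35,-33,0],"twist":[0,0,0],"grip":-1},{"translation":[35,-33,0],"twist":[0,0,0],"grip":-1},{"translation":[35,-33,0],"twist":[0,0,0],"grip":-1},{"translation":[35,-33,0],"twist":[0,0,0],"grip":-1}]'
cat >> h.py <<'E'
from scipy.spatial.transform import Rotation as R
def togo(goal,yaw):
    s=robot.read_state(); A=R.from_rotvec(s['orientation']); x=A.as_matrix()[:,0]
    G=R.from_matrix(np.array([[np.cos(yaw),np.sin(yaw),0],[np.sin(yaw),-np.cos(yaw),0],[0,0,-1]]))
    print('t',s['t'],'pos',s['tool_pos'].round(4),'yaw',np.degrees(np.arctan2(x[1],x[0])).round(2),'F',s['force'].round(1),'open',round(s['opening'],4),'togo mm',(A.inv().apply(np.array(goal)-s['tool_pos'])*1000).round(1),'twist',(A.inv()*G).as_rotvec().round(3))
E
python3 -c "
from h import *
togo([.4474,-.0408,.24],np.radians(53))"
```

```text
t: 1.1
tool_pos: [0.3856, -0.2103, 0.299]
orientation: [-3.046, -0.712, 0.004]
force: [0.5, 0.1, 0.5]
opening: 0.0174
t 1.1 pos [ 0.3856 -0.2103  0.299 ] yaw 26.33 F [0.5 0.1 0.5] open 0.0174 togo mm [ 130.5 -123.7   60.7] twist [-0.013 -0.004 -0.466]
```

```bash
python3 -m pendant '[{"translation":[33,-31,0],"twist":[0,0,0],"grip":-1},{"translation":[33,-31,0],"twist":[0,0,0],"grip":-1},{"translation":[33,-31,0],"twist":[0,0,0],"grip":-1},{"translation":[30,-30,0],"twist":[0,0,0],"grip":-1},{"translation":[0,0,15],"twist":[-0.003,-0.001,-0.12],"grip":-1},{"translation":[0,0,15],"twist":[-0.003,-0.001,-0.12],"grip":-1},{"translation":[0,0,15],"twist":[-0.003,-0.001,-0.12],"grip":-1},{"translation":[0,0,15],"twist":[-0.003,-0.001,-0.11],"grip":-1},{"translation":[0,0,0],"twist":[0,0,0],"grip":-1},{"translation":[0,0,0],"twist":[0,0,0],"grip":-1}]'
python3 -c "
from h import *
togo([.4474,-.0408,.17],np.radians(53))
im,d=snap('side');cv2.imwrite('pics/s1.png',cv2.resize(im[90:250,200:400,::-1],None,fx=3,fy=3))"
```

```text
t: 2.1
tool_pos: [0.4469, -0.0262, 0.2365]
orientation: [-2.788, -1.439, 0.002]
force: [-0.2, -0.3, 0.1]
opening: 0.0003
t 2.1 pos [ 0.4469 -0.0262  0.2365] yaw 54.6 F [-0.2 -0.3  0.1] open 0.0003 togo mm [-11.7   9.1  66.4] twist [-0.004 -0.     0.028]
```

View pics/s1.png

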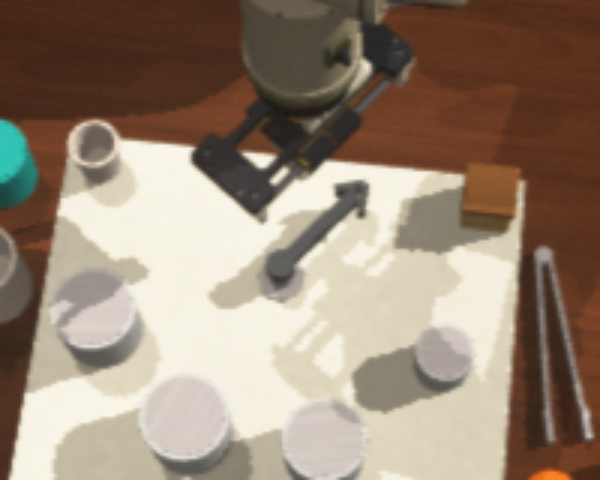

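The crop shows the shut gripper running parallel to the arrow on its near right side, with nothing below it. The small tin is at crop (445,353). I'll correct the offset and lower.

```bash
python3 -m pendant '[{"translation":[-12,9,0],"twist":[0,0,0.028],"grip":-1},{"translation":[0,0,0],"twist":[0,0,0],"grip":-1},{"translation":[0,0,20],"twist":[0,0,0],"grip":-1},{"translation":[0,0,20],"twist":[0,0,0],"grip":-1},{"translation":[0,0,15],"twist":[0,0,0],"grip":-1},{"translation":[0,0,8],"twist":[0,0,0],"grip":-1},{"translation":[0,0,0],"twist":[0,0,0],"grip":-1},{"translation":[0,0,0],"twist":[0,0,0],"grip":-1},{"translation":[0,0,0],"twist":[0,0,0],"grip":-1},{"translation":[0,0,0],"twist":[0,0,0],"grip":-1}]'
python3 -c "
from h import *
togo([.4597,-.0244,.17],np.radians(53))"
```

```text
t: 3.15
tool_pos: [0.4514, -0.0412, 0.1791]
orientation: [2.819, 1.384, 0.012]
force: [-0.4, -0.3, 0.1]
opening: 0.0002
t 3.15 pos [ 0.4514 -0.0412  0.1791] yaw 52.31 F [-0.4 -0.3  0.1] open 0.0002 togo mm [18.3 -3.7  9.2] twist [ 0.005 -0.006 -0.012]
```

```bash
python3 -m pendant '[{"translation":[7,-2,5],"twist":[0.005,-0.006,0],"grip":-1},{"translation":[7,-2,4],"twist":[0,0,0],"grip":-1},{"translation":[5,0,0],"twist":[0,0,0],"grip":-1},{"translation":[5.3,-1.2,0],"twist":[0,0,0.1],"grip":-1},{"translation":[5.3,-1.2,0],"twist":[0,0,0.1],"grip":-1},{"translation":[5.3,-1.2,0],"twist":[0,0,0.1],"grip":-1},{"translation":[5.3,-1.2,0],"twist":[0,0,0.1],"grip":-1},{"translation":[5.3,-1.2,0],"twist":[0,0,0.1],"grip":-1},{"translation":[0,0,0],"twist":[0,0,0],"grip":-1},{"translation":[0,0,0],"twist":[0,0,0],"grip":-1}]'
python3 -c "
from h import *
togo([.5156,.0097,.17],np.radians(-21.5))
im,d=snap('side');cv2.imwrite('pics/s2.png',cv2.resize(im[90:250,200:400,::-1],None,fx=3,fy=3))"
```

```text
t: 4.15
tool_pos: [0.4788, 0.0035, 0.1694]
orientation: [-3.078, -0.624, 0.001]
force: [0.1, 0.1, 0.3]
opening: 0.0003
t 4.15 pos [0.4788 0.0035 0.1694] yaw 22.9 F [0.1 0.1 0.3] open 0.0003 togo mm [36.3  8.6 -0.6] twist [-0.001  0.001  0.775]
```

View pics/s2.png

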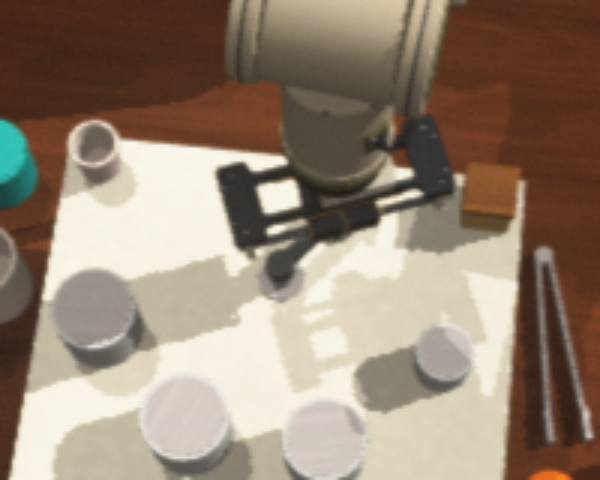

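The arm is partly hidden by the gripper, so its angle isn't clear here. I'll check it in the top view.

```bash
python3 - <<'E'
from h import *
im,d=snap('top'); P=cloud('top',d); cv2.imwrite('pics/t2.png',cv2.resize(im[190:280,280:400,::-1],None,fx=5,fy=5))
ims,ds=np.load('side.npz')['im'],np.load('side.npz')['d']
for n,i,dd in(('top',im,d),('side',ims,ds)):
    Q=cloud(n,dd); m=(i.max(2)<120)&(abs(Q[...,2]-.19)<.008)&(np.hypot(Q[...,0]-.51,Q[...,1]+.044)<.12)
    q=Q[m][:,:2]-[.51,-.044]; r=np.hypot(*q.T)
    for a,b in((0,14),(18,30),(30,45),(45,70),(70,120)):
        k=(r>a/1e3)&(r<b/1e3); 
        if k.any(): c=q[k].mean(0); print(n,a,b,k.sum(),c.round(4),np.degrees(np.arctan2(c[1],c[0])).round(1))
E
```

```text
side 0 14 76 [-0.0005  0.0008] 122.8
side 18 30 21 [-0.0196  0.0142] 144.0
side 30 45 16 [-0.0279  0.0198] 144.6
```

View pics/t2.png

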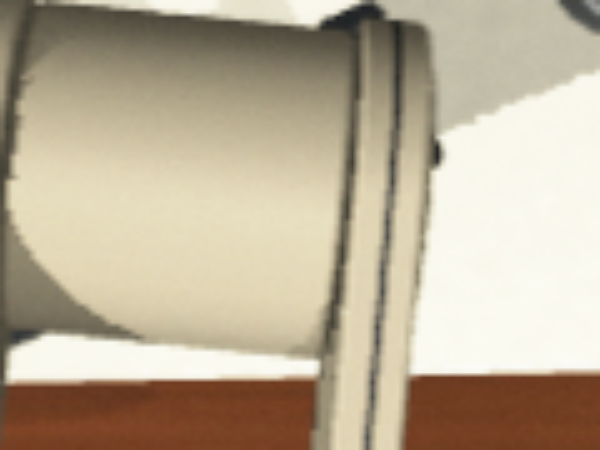

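```bash
python3 - <<'E'
from h import *
z=np.load('side.npz');im,d=z['im'],z['d']
c=robot.camera_info('side');f=200/np.tan(np.radians(c['vertical_fov'])/2);M=np.linalg.inv(c['cam_to_world'])
def pr(p): q=M[:3,:3]@np.array(p)+M[:3,3]; return c['cx']+f*q[0]/-q[2],c['cy']-f*q[1]/-q[2]
S=10; x0,y0=280,145
a=cv2.resize(im[y0:200,x0:355,::-1],None,fx=S,fy=S,interpolation=0).copy()
for p,k in(((.4788,.0035,.17),(0,0,255)),((.51,-.044,.193),(0,255,0)),((.51+.112*np.cos(1.97),-.044+.112*np.sin(1.97),.193),(255,0,0)),((.42,.0235,.193),(255,0,255))):
    u,v=pr(p); print(u,v); cv2.circle(a,(int((u-x0+.5)*S),int((v-y0+.5)*S)),4,k,-1)
cv2.imwrite('pics/z2.png',a)
P=cloud('side',d); print((P[150:186:3,288:345:4,2]*1000).astype(int))
E
```

```text
311.27684956602565 172.729770193241
292.613670359882 178.2784618120787
332.1056338334128 168.04536660197
321.18987507651747 150.97245632818294
[[ 320  319  150  387  415  421  427  421  414  377  381  333  334  334
   334]
 [ 145  151  144  314  383  389  389  387  382  373  332  329  149  331
   335]
 [ 148  148  149  314  332  375  377  339  330  324  148  150  305  306
   308]
 [ 154  149  333  335  336  334  328  315  311  312  308  306  298  149
   294]
 [ 333  336  333  325  313  315  312  314  315  316  146 1397  149  151
   154]
 [ 333  149  141  149  313  313  313  312  297  296  147  149  149  149
   148]
 [ 337  303  310  304  309  303  296  216  151  150  149  149  150  148
   153]
 [ 305  145  188  187  180  207  145  144  148  150  145  150  145  149
   149]
 [ 145  192  191  190  148  155  147  146  148  151  148  143  149  147
   148]
 [ 191  196  191  148  150  149  149  146  149  146  145  150  143  145
   147]
 [ 180  188  193  151  150  141  143  148  144  148  152  151  147  148
   141]
 [ 149  184  167  155  147  146  148  149  149  147  148  149  151  152
   146]]
```

View pics/z2.png

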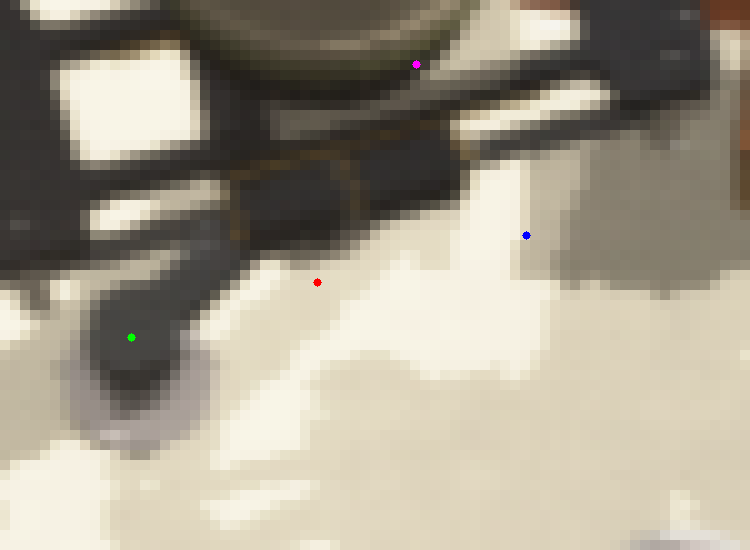

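```bash
python3 - <<'E'
from h import *
z=np.load('side.npz');im,d=z['im'],z['d'];P=cloud('side',d)
for u in range(304,328,3):
    for v in range(160,174,1):
        if .16<P[v,u,2]<.32: print((u,v),P[v,u].round(3),im[v,u],end=' ')
    print()
s=robot.read_state(); print(s['q'].round(4),s['orientation'])
E
```

```text
(304, 162) [ 0.507 -0.013  0.314] [68 56 40] (304, 163) [ 0.511 -0.012  0.316] [47 43 37] (304, 164) [ 0.513 -0.012  0.315] [53 50 47] (304, 165) [ 0.515 -0.012  0.314] [53 48 45] (304, 166) [ 0.518 -0.011  0.314] [63 55 47] (304, 167) [ 0.521 -0.011  0.315] [60 54 44] (304, 168) [ 0.521 -0.011  0.31 ] [67 55 40] (304, 169) [ 0.52  -0.011  0.301] [54 49 42] (304, 170) [ 0.522 -0.011  0.298] [56 52 49] (304, 171) [ 0.48  -0.017  0.18 ] [81 78 70] 
(307, 161) [ 0.505 -0.006  0.318] [72 59 37] (307, 162) [ 0.505 -0.006  0.312] [50 45 38] (307, 163) [ 0.508 -0.005  0.313] [51 48 47] (307, 164) [ 0.512 -0.005  0.316] [51 50 47] (307, 165) [ 0.515 -0.004  0.316] [50 47 47] (307, 166) [ 0.518 -0.004  0.318] [52 50 48] (307, 167) [ 0.519 -0.004  0.314] [45 41 38] (307, 168) [ 0.518 -0.004  0.303] [43 38 35] (307, 169) [ 0.52  -0.004  0.302] [47 44 39] (307, 170) [ 0.491 -0.007  0.218] [119 110  95] 
(310, 161) [0.502 0.002 0.313] [53 47 38] (310, 162) [0.505 0.002 0.315] [50 47 45] (310, 163) [0.509 0.002 0.316] [51 49 47] (310, 164) [0.51  0.003 0.314] [49 47 46] (310, 165) [0.515 0.003 0.3
[... 1304 characters left out ...]
507 0.025 0.311] [41 40 36] (319, 165) [0.506 0.025 0.304] [42 38 35] (319, 166) [0.507 0.025 0.298] [79 75 66] 
(322, 160) [0.495 0.031 0.312] [47 46 44] (322, 161) [0.499 0.031 0.314] [50 47 45] (322, 162) [0.502 0.031 0.315] [49 47 44] (322, 163) [0.503 0.032 0.312] [42 39 37] (322, 164) [0.503 0.032 0.304] [39 37 33] (322, 165) [0.504 0.032 0.3  ] [71 67 59] 
(325, 160) [0.495 0.038 0.313] [62 56 48] (325, 161) [0.499 0.038 0.317] [52 50 47] (325, 162) [0.501 0.039 0.314] [52 49 44] (325, 163) [0.501 0.039 0.308] [50 46 40] (325, 164) [0.5   0.039 0.301] [75 71 59] 
[-1.0070e-01 -1.9770e-01  1.8282e+00  4.0000e-04  1.5117e+00  1.0712e+00] [-3.07872170e+00 -6.22332075e-01  6.74423626e-04]
```

The depth view disagrees with the state. The finger's front face is where reported in x and y, to within 1 mm. But its lower edge is at about z 0.207, while the reported TCP z is 0.169. The finger therefore passed over the arrow (top 0.193), which still lies at about 144°. I trust the cameras, which get the deck and tins right, and treat the reported z as about 38 mm low. I'll go back along the arc, then lower with checks.

```bash
python3 -m pendant '[{"translation":[0,0,-8],"twist":[0,0,-0.1],"grip":-1},{"translation":[-10,0,0],"twist":[0,0,-0.1],"grip":-1},{"translation":[-10,0,0],"twist":[0,0,-0.1],"grip":-1},{"translation":[-10,0,0],"twist":[0,0,-0.1],"grip":-1},{"translation":[-10,0,0],"twist":[0,0,-0.1],"grip":-1},{"translation":[-10,0,0],"twist":[0,0,-0.03],"grip":-1},{"translation":[-5,0,0],"twist":[0,0,0],"grip":-1},{"translation":[0,0,0],"twist":[0,0,0],"grip":-1},{"translation":[0,0,0],"twist":[0,0,0],"grip":-1},{"translation":[0,0,0],"twist":[0,0,0],"grip":-1}]'
python3 -c "
from h import *
togo([.4474,-.0408,.155],np.radians(53))"
```

```text
t: 5.25
tool_pos: [0.4366, -0.0351, 0.178]
orientation: [2.786, 1.452, 0.001]
force: [0.9, -0.1, 0.5]
opening: 0.0004
t 5.25 pos [ 0.4366 -0.0351  0.178 ] yaw 55.07 F [ 0.9 -0.1  0.5] open 0.0004 togo mm [ 1.5 12.1 23. ] twist [ 0.    -0.     0.036]
```

```bash
python3 -m pendant '[{"translation":[0,12,0],"twist":[0,0,0.036],"grip":-1},{"translation":[0,0,6],"twist":[0,0,0],"grip":-1},{"translation":[0,0,6],"twist":[0,0,0],"grip":-1},{"translation":[0,0,6],"twist":[0,0,0],"grip":-1},{"translation":[0,0,6],"twist":[0,0,0],"grip":-1},{"translation":[0,0,3],"twist":[0,0,0],"grip":-1},{"translation":[0,0,0],"twist":[0,0,0],"grip":-1},{"translation":[0,0,0],"twist":[0,0,0],"grip":-1},{"translation":[0,0,0],"twist":[0,0,0],"grip":-1},{"translation":[0,0,0],"twist":[0,0,0],"grip":-1}]'
python3 - <<'E'
from h import *
togo([.4474,-.0408,.132],np.radians(53))
im,d=snap('side'); P=cloud('side',d); p=robot.read_state()['tool_pos']
m=(np.hypot(P[...,0]-p[0],P[...,1]-p[1])<.025)&(P[...,2]>.165)&(P[...,2]<.3)
vv,uu=np.nonzero(m); o=np.argsort(P[m][:,2])
for i in o[:14]: print((uu[i],vv[i]),P[vv[i],uu[i]].round(3),im[vv[i],uu[i]])
E
```

```text
t: 6.25
tool_pos: [0.4456, -0.04, 0.1477]
orientation: [-2.808, -1.405, 0.002]
force: [-0.3, -0.4, -0.3]
opening: 0.0004
t 6.25 pos [ 0.4456 -0.04    0.1477] yaw 53.17 F [-0.3 -0.4 -0.3] open 0.0004 togo mm [ 0.5  2.  15.7] twist [-0.002  0.     0.003]
(np.int64(297), np.int64(161)) [ 0.454 -0.04   0.182] [160 152 131]
(np.int64(296), np.int64(161)) [ 0.459 -0.042  0.195] [148 140 121]
(np.int64(294), np.int64(161)) [ 0.461 -0.047  0.196] [166 158 140]
(np.int64(291), np.int64(158)) [ 0.453 -0.056  0.196] [195 186 163]
(np.int64(295), np.int64(161)) [ 0.462 -0.044  0.2  ] [152 144 125]
(np.int64(296), np.int64(160)) [ 0.459 -0.042  0.201] [125 118 101]
(np.int64(295), np.int64(160)) [ 0.461 -0.044  0.205] [103  97  84]
(np.int64(292), np.int64(158)) [ 0.457 -0.053  0.206] [116 110  96]
(np.int64(291), np.int64(157)) [ 0.455 -0.056  0.21 ] [108 102  89]
(np.int64(292), np.int64(157)) [ 0.46  -0.052  0.222] [93 86 76]
(np.int64(293), np.int64(157)) [ 0.46  -0.049  0.223] [75 69 59]
(np.int64(292), np.int64(156)) [ 0.459 -0.052  0.226] [68 64 56]
(np.int64(302), np.int64(148)) [ 0.457 -0.025  0.282] [62 54 41]
(np.int64(302), np.int64(147)) [ 0.455 -0.025  0.286] [73 60 39]
```

```bash
python3 -m pendant '[{"translation":[0,0,6],"twist":[0,0,0],"grip":-1},{"translation":[0,0,6],"twist":[0,0,0],"grip":-1},{"translation":[0,0,4],"twist":[0,0,0],"grip":-1},{"translation":[0,0,0],"twist":[0,0,0],"grip":-1},{"translation":[7,0,0],"twist":[0,0,0],"grip":-1},{"translation":[7,0,0],"twist":[0,0,0],"grip":-1},{"translation":[6,0,0],"twist":[0,0,0],"grip":-1},{"translation":[5.3,-1.2,0],"twist":[0,0,0.1],"grip":-1},{"translation":[5.3,-1.2,0],"twist":[0,0,0.1],"grip":-1},{"translation":[5.3,-1.2,0],"twist":[0,0,0.1],"grip":-1}]'
cat >> h.py <<'E'
def arrow():
    for n in('side','top'):
        i,dd=snap(n); Q=cloud(n,dd); m=(i.max(2)<120)&(abs(Q[...,2]-.19)<.008)&(np.hypot(Q[...,0]-.51,Q[...,1]+.044)<.12)
        q=Q[m][:,:2]-[.51,-.044]; r=np.hypot(*q.T)
        for a,b in((18,30),(30,50),(50,85),(85,120)):
            k=(r>a/1e3)&(r<b/1e3)
            if k.sum()>4: c=q[k].mean(0); print(n,a,b,k.sum(),c.round(4),np.degrees(np.arctan2(c[1],c[0])).round(1))
E
python3 -c "
from h import *
togo([.5156,.0097,.132],np.radians(-21.5)); arrow()"
```

```text
t: 7.3
tool_pos: [0.4672, -0.008, 0.1304]
orientation: [-2.992, -0.956, 0.004]
force: [-1.1, -1.7, -0.5]
opening: 0.0006
t 7.3 pos [ 0.4672 -0.008   0.1304] yaw 35.46 F [-1.1 -1.7 -0.5] open 0.0006 togo mm [49.7 13.7 -1.8] twist [-0.     0.003  0.994]
side 18 30 26 [-0.0135  0.0193] 124.9
side 30 50 33 [-0.0199  0.0345] 120.0
side 50 85 62 [-0.0353  0.0581] 121.2
side 85 120 78 [-0.0496  0.0847] 120.3
```

The force of about 2 N and the arrow at about 121° confirm contact. I'll continue along the arc.

```bash
python3 -m pendant '[{"translation":[5.3,-1.0,0],"twist":[0,0,0.11],"grip":-1},{"translation":[5.3,-1.0,0],"twist":[0,0,0.11],"grip":-1},{"translation":[5.3,-1.0,0],"twist":[0,0,0.11],"grip":-1},{"translation":[5.3,-1.0,0],"twist":[0,0,0.11],"grip":-1},{"translation":[5.3,-1.0,0],"twist":[0,0,0.11],"grip":-1},{"translation":[5.3,-1.0,0],"twist":[0,0,0.11],"grip":-1},{"translation":[4,-0.8,0],"twist":[0,0,0.08],"grip":-1},{"translation":[0,0,0],"twist":[0,0,0],"grip":-1},{"translation":[0,0,0],"twist":[0,0,0],"grip":-1},{"translation":[0,0,0],"twist":[0,0,0],"grip":-1}]'
python3 -c "
from h import *
togo([.5156,.0097,.132],np.radians(-21.5)); arrow()"
```

```text
t: 8.4
tool_pos: [0.4988, 0.0107, 0.1304]
orientation: [3.136, -0.172, -0.01]
force: [-0.4, 0.4, 1.0]
opening: 0.0005
t 8.4 pos [0.4988 0.0107 0.1304] yaw -6.28 F [-0.4  0.4  1. ] open 0.0005 togo mm [16.8 -0.9 -1.7] twist [0.002 0.006 0.266]
side 18 30 17 [0.0041 0.0234] 80.1
side 30 50 34 [0.0064 0.0388] 80.6
side 50 85 68 [0.011  0.0671] 80.7
side 85 120 86 [0.0162 0.0957] 80.4
```

```bash
python3 -m pendant '[{"translation":[4,-0.5,0],"twist":[0,0,0.09],"grip":-1},{"translation":[4,-0.5,0],"twist":[0,0,0.09],"grip":-1},{"translation":[2,0,0],"twist":[0,0,0.06],"grip":-1},{"translation":[0,0,0],"twist":[0,0,0],"grip":-1},{"translation":[0,0,0],"twist":[0,0,0],"grip":-1},{"translation":[0,0,0],"twist":[0,0,0],"grip":-1},{"translation":[0,0,0],"twist":[0,0,0],"grip":-1},{"translation":[0,0,0],"twist":[0,0,0],"grip":-1},{"translation":[0,0,0],"twist":[0,0,0],"grip":-1},{"translation":[0,0,0],"twist":[0,0,0],"grip":-1}]'
python3 -c "
from h import *
togo([.5156,.0097,.132],np.radians(-21.5)); arrow()"
```

```text
t: 9.5
tool_pos: [0.5078, 0.0106, 0.1306]
orientation: [3.094, -0.542, -0.01]
force: [0.2, 0.1, 0.1]
opening: 0.0002
t 9.5 pos [0.5078 0.0106 0.1306] yaw -19.88 F [0.2 0.1 0.1] open 0.0002 togo mm [ 7.6 -1.8 -1.4] twist [0.001 0.006 0.028]
side 18 30 20 [0.0091 0.0223] 67.8
side 30 50 30 [0.014  0.0376] 69.6
side 50 85 58 [0.0225 0.0654] 71.0
side 85 120 79 [0.0334 0.0912] 69.9
```

```bash
python3 -m pendant '[{"translation":[2,0,0],"twist":[0,0,0.02],"grip":-1},{"translation":[0,0,0],"twist":[0,0,0],"grip":-1},{"translation":[0,0,0],"twist":[0,0,0],"grip":-1},{"translation":[-10,0,0],"twist":[0,0,0],"grip":-1},{"translation":[-20,0,0],"twist":[0,0,0],"grip":-1},{"translation":[-20,0,0],"twist":[0,0,0],"grip":-1},{"translation":[0,0,-40],"twist":[0,0,0],"grip":-1},{"translation":[0,0,-50],"twist":[0,0,0],"grip":-1},{"translation":[0,0,-50],"twist":[0,0,0],"grip":-1},{"translation":[0,0,-50],"twist":[0,0,0],"grip":-1}]'
python3 -m pendant '[{"translation":[-20,40,0],"twist":[0,0,0],"grip":-1},{"translation":[-20,40,0],"twist":[0,0,0],"grip":-1},{"translation":[-20,40,0],"twist":[0,0,0],"grip":-1},{"translation":[0,48,0],"twist":[0,0,0],"grip":-1},{"translation":[0,48,0],"twist":[0,0,0],"grip":-1},{"translation":[0,48,0],"twist":[0,0,0],"grip":-1},{"translation":[0,48,0],"twist":[0,0,0],"grip":-1},{"translation":[0,48,0],"twist":[0,0,0],"grip":-1},{"translation":[0,0,0],"twist":[0,0,0],"grip":-1},{"translation":[0,0,0],"twist":[0,0,0],"grip":-1}]'
python3 - <<'E'
from h import *
arrow()
for n,(u,v) in(('top',(270,183)),('side',(348,208))):
    z=np.load(n+'.npz'); im,d=z['im'],z['d']; P=cloud(n,d); Q2=np.hypot(P[...,0]-.51,P[...,1]+.044)
    g=((im.max(2)<110)&(P[...,2]>.172)&(P[...,2]<.21)&(Q2<.125)).astype(np.uint8)
    k,l,st,_=cv2.connectedComponentsWithStats(g,connectivity=8); j=1+st[1:,4].argmax(); vv,uu=np.nonzero(l==j)
    Q=np.array([plane(n,a,b,.193)[:2] for a,b in zip(uu,vv)])
    vx,vy,cx,cy=cv2.fitLine(Q.astype(np.float32),cv2.DIST_HUBER,0,.001,.001).ravel()
    s=(Q-[cx,cy])@[vx,vy]
    if vy<0: vx,vy=-vx,-vy
    h=np.median(P[v-3:v+4,u-3:u+4,2]); k,l=cv2.connectedComponents((abs(P[...,2]-h)<.007).astype(np.uint8)); m=(l==l[v,u]).astype(np.uint8)
    (a,b),r=cv2.minEnclosingCircle(max(cv2.findContours(m,0,1)[0],key=cv2.contourArea)); t=plane(n,a,b,h)
    print(n,'angle',np.degrees(np.arctan2(vy,vx)),'len',np.ptp(s),'tin',t.round(4),'line offset mm',1000*(-(t[0]-cx)*vy+(t[1]-cy)*vx))
im=np.load('top.npz')['im']; cv2.imwrite('pics/t3.png',cv2.resize(im[90:290,180:500,::-1],None,fx=2.4,fy=2.4)); print(robot.read_state()['tool_pos'],robot.read_state()['force'])
E
```

```text
t: 10.6
tool_pos: [0.4516, 0.0299, 0.3128]
orientation: [3.085, -0.575, -0.051]
force: [1.4, -0.2, 0.0]
opening: 0.0005
t: 11.6
tool_pos: [0.26, -0.292, 0.3271]
orientation: [3.083, -0.568, -0.019]
force: [0.4, 0.3, -0.5]
opening: 0.0006
side 18 30 25 [0.0075 0.0229] 71.9
side 30 50 37 [0.0135 0.0375] 70.3
side 50 85 71 [0.0236 0.0632] 69.5
side 85 120 82 [0.0347 0.0903] 69.0
top 18 30 33 [0.0043 0.023 ] 79.5
top 30 50 47 [0.011  0.0386] 74.1
top 50 85 83 [0.0211 0.0643] 71.8
top 85 120 103 [0.0319 0.0912] 70.7
top angle 68.34181 len 0.12615376043905402 tin [0.5704 0.1131 0.197 ] line offset mm -2.136817130079009
side angle 68.09199 len 0.12361926441796238 tin [0.5735 0.1123 0.1956] line offset mm -0.7128826688039269
[ 0.26081983 -0.29115506  0.3271474 ] [-0.20730228  1.24318737 -0.21945778]
```

View pics/t3.png

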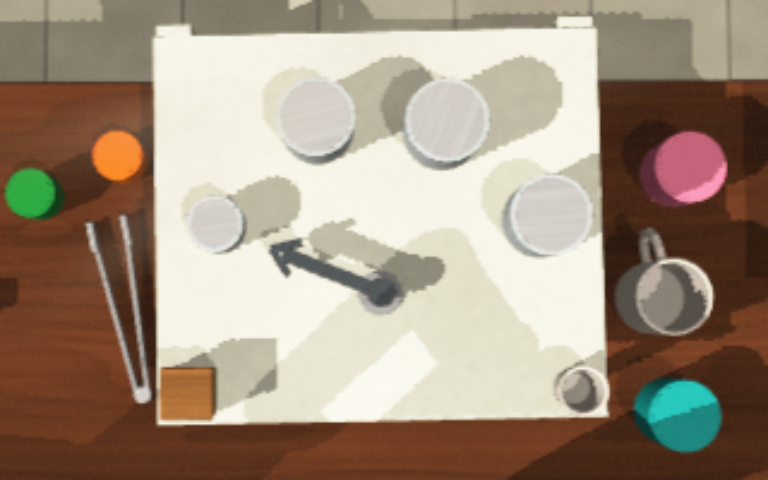

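The arrow points from crop (380,290) through (275,247) at the small tin (215,222). Both cameras put the line within about 2 mm of the tin's axis. Everything else is where it was and the gripper is clear, so I'm handing in.

```bash
python3 -c "
from plant import robot
print(robot.close_job())"
```

```text
the job is handed in; nothing more can be done
None
```

The arrow now points at the smallest tin. I turned it about 75° clockwise, from about 143° to 68°, by pushing one side of its arm with the shut fingers. I then backed the finger off, lifted it and moved it away, and handed the job in at about 12 s.

- **Aim:** the last check put the arrow's line 2.1 mm (top camera) and 0.7 mm (side camera) from the tin's axis, against the 15 mm allowed. A rougher check from average pixel positions gave angles 1–2° larger, or more near the hub, because the pivot position used there was slightly off.
- **Other things on the shelf:** the small tin measured within 1 mm of where it started. I checked the other tins and objects by eye only, in the last top picture, and they look unmoved. The gripper was clear of everything.
- **Disagreement:** the reported tool height reads about 40 mm lower than where the cameras see the fingertip. Because of this, my first sweep passed over the arrow without touching it. I went back, lowered the finger going by the cameras, and the second push made contact at about 2 N.

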